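# Give the clay dish a shot from the pump dispenser

### The arm

A 7-joint arm with a two-finger parallel gripper is mounted at the origin on a cart in front of the work surface, level with it; the furniture and walls round the work are solid. World frame = base frame: x ahead of the robot, y to its left, z up, the work surface at z = 0. Lengths are in m, angles in rad, forces in N, time in s.
With the tool pointing down it reaches from about 0.35 to 0.9 m from the base axis. Payload 19.9 kg.
Tool frame: the origin (TCP) lies at the very end of the fingers, on their centre line; the grasp point (between the pads) lies 19 mm behind it; z points along the fingers, y is the line along which they close (so a half turn about z gives the same grasp; the last joint's range is limited). The gripper opens to 94 mm and grips with 3 to 60 N. Pads are 16 mm wide; open, the fingers measure 119 mm over their backs; the gripper's body (75 mm by 177 mm) begins 78 mm behind the grasp point.
Start: joints at [1.252, 0.417, -0.01, 1.614, 0.005, 1.111, -0.053], TCP at [0.171, -0.601, 0.205] pointing down, gripper open.
Joint ranges: [-2.81, 2.81], [-0.39, 2.02], [-1.27, 1.25], [0.06, 2.57], [-1.19, 4.33], [0.19, 2], [-2.82, 2.82]. Speed limits (rad/s): [1.89, 1.89, 2.39, 2.39, 3.01, 3.01, 3.01].

### API

Orientations are given as a unit quaternion [x, y, z, w].
In Python, from workcell import * gives the robot as it stands.
- The arm moves only by the tool step_arm, never from a script. Its argument "steps" is a list of rows, each a list of 3 entries, a list of its own where there are three numbers: the shift along the tool's x, y, z in mm, then the turn, a rotation vector about the tool's x, y, z in rad, then the closure, from -1 (fully open) to 1 (shut). A call has 1 to 10 rows; each row shifts and turns the commanded pose from where the row before left it, along the tool's axes as they then stand; what a row does not reach is not made up. A row lasts 1/8 s, in which the tool goes at most 62.5 mm and 10.7 degrees, less where a joint would pass 70% of its speed; a pose out of reach is approached as far as the arm can. A call is refused whole if a number of a shift passes 62.5 or a number of a turn 0.188, either way. A call with a gripper value outside its range is refused whole. The fingers move at their own pace and stop on an object; the grip force is fixed at half the most. Time passes only in rows, so rows that do not move let the fingers close. It gives the time, the measured TCP pose, the force, the opening and the grip force at its end, in the units of the state.
- state(): the state, without advancing time (a new reading comes with each control period).
- snapshot(name): name is "scene" or "top"; returns the picture (480x640x3 uint8, red, green, blue); there is no depth.
- camera_info(name): a dict with "vfov" (degrees; the focal length in pixels is half the picture's height over the tangent of half this angle, whatever the lens; pixels are square), "cx", "cy" (the principal point, pixels), "k1" (the pictures are not rectified: a ray, as slopes to the right and down, at radius r is drawn at 1 + k1 r^2 times it, then the intrinsics apply), "pose" (4x4, takes a point from camera to world coordinates). Camera axes: x right, y down, z forward; pixel columns grow to the right and rows downward; lengths in m; the calibration is good to about 2 mm. A picture is of the moment at which its call begins. camera_info takes no time and is no camera call.
- sign_off(): hands the job in; it is judged then, once.
Trained networks look in the newest picture that a camera, given by its name, has taken for a name from the list of things; names that differ only in an ending like _2 or _b are one class to them, and where a whole thing is asked for, a point or a joint stands for the part that bears it (a point fixed in the world has none). Each returns a list of dicts, best first, with "confidence" (0 to 1); they miss things now and then, are a little off and sometimes report something else, mostly with a low value. They report only what shows in the picture. A call takes as long as a camera call.
- boxes_of(thing, camera): "bbox" ([centre column, centre row, width, height] in pixels, round what is visible of it).
- place_of(thing, camera): "point" ([column, row] in pixels: a listed point, or the origin of a listed thing).
The state is a dict: "clock": time; "joint_pos": joint angles; "dq": joint speeds; "joint_efforts": joint torques, N m; "position": TCP position; "tcp_rot": TCP orientation; "contact_force": force on the tool from outside, world axes, zero at the start; "torque": the same for the moment, N m; "opening": finger opening in m; "grasp_force": force on a finger pad.
Only numpy, scipy, OpenCV 4.12 (cv2) and the standard library are available. Lean on these libraries where they do the work, as an engineer would, in place of code of your own. Each camera call takes 0.05 s, during which the arm holds its last target. There are 200 camera calls.

### The job

Give the clay dish a shot from the pump dispenser at the middle dose. Swing the dose lever until its arm lies over the middle one of the three raised marks, and slide the clay dish along the bench, without lifting or tipping it, until its centre is under the tip of the spout. Only when both are set, press the pump cap all the way down and let it spring back up; leave the lever and dish set so, and leave the stone bowl and steel block where they stand.

Things in the scene. Friction and masses are not known exactly. Their poses are not given: they have to be found in the camera images.
- dispenser: Fixed dispenser: steel foot plate 8 mm thick (x -30 to 46, y -55 to 125 mm) with an upright aluminium canister (61 mm across, 142 high) and, beside it, a brass valve block under a white marking disc (108 mm across, top 90 mm above the bench). Origin on the bench under the canister's axis; x points away from the spout, y from the canister to the valve block, z up.
- cap_top (a point): Centre of the top face of the grey round pump cap (38 mm across, 18 mm high) on top of the canister, 174 mm above the bench when up.
- pump_cap (a joint): Travel of the pump cap: 0 up, 0.012 m fully down. Sprung: about 3 N to start it, 9 N fully down; it springs back up by itself. Its spout moves with it.
- nozzle_tip (a point): The open end of the bent steel spout, 95 mm from the canister's axis, pointing down, 145 mm above the bench.
- dose_lever (a joint): Dose lever's angle about its upright pivot, rad, growing anticlockwise from above; at 0 the arm points 0.9 rad anticlockwise of the dispenser's +y; range 0 to 1.55. The three raised black bars on the disc lie at 0.55, 1.0 (the middle mark) and 1.45. Light friction (about 1 N at the knob); it stays where it is left.
- lever_knob (a point): Middle of the upright black knob at the end of the lever's arm, 75 mm from the pivot; the knob is 15 to 20 mm thick and stands from 97 to 136 mm above the bench. The point is 117 mm above the bench.
- lever_pivot (a point): The lever's pivot axis, 95 mm above the bench, at x +20, y +90 mm in the dispenser's frame. The arm is 9 mm wide, 97 to 105 mm above the bench.
- clay_dish: Loose round terracotta dish, 120 mm across its rim, with a small pouring lip at its -x side (66 mm from the centre), 35 mm high, sides sloping out from an 85 mm foot, empty, about 0.2 kg, standing on the bench on the spout's side of the dispenser. Origin: centre of its underside.
- stone_bowl: Loose cream stone bowl, 130 mm across, 37 mm high, holding clear stones, at the right front, under the lamp; leave it alone. Origin: centre of its underside. The lamp's wide shade hangs above it from 0.45 m up (x 0.33 to 0.49, y -0.60 to -0.43): keep the wrist clear of it.
- steel_block: Loose flat steel block, 44 x 82 x 21 mm, behind the dispenser; leave it alone. Origin: centre of its underside.

How it is judged:
On the way, in this order (a step that is already met when the one before it is completed fails the run):
1. the dose lever lies over the middle mark and the dish stands under the spout (value of joint dose_lever between 0.9 and 1.1 rad and horizontal distance between clay_dish and nozzle_tip below 0.015 m and height (world z) of clay_dish below 0.006 m), for 0.2 s.
2. the pump cap is pressed all the way down (value of joint pump_cap above 0.0105 m), for 0.1 s.
3. the pump cap is back up (value of joint pump_cap below 0.002 m), for 0.2 s.
At the end, for the whole second after the job is handed in: Pump cap up again (within 2 mm) after a full press; dose lever within 0.1 rad of the middle mark (1.0 rad); clay dish flat and still on the bench, centre within 15 mm of the spout's tip seen from above; stone bowl and steel block within 20 mm of where they stood (all of step 1 and value of joint pump_cap below 0.002 m and angle between clay_dish's own z axis and vertical below 0.08 rad and linear speed of clay_dish below 0.01 m/s and distance of each of stone_bowl, steel_block from where it was at the start of the episode below 0.02 m); the robot touches nothing.
It fails at once if the pump cap is pressed by more than 5 mm while the lever is off the middle mark or the dish is not under the spout (value of joint pump_cap above 0.005 m and (value of joint dose_lever below 0.9 rad or value of joint dose_lever above 1.1 rad or horizontal distance between clay_dish and nozzle_tip above 0.015 m)).
It fails at once if the dish is lifted by more than 15 mm or tipped by more than 0.3 rad (height (world z) of clay_dish above 0.015 m or angle between clay_dish's own z axis and vertical above 0.3 rad).
It fails at once if the stone bowl or the steel block is moved by more than 20 mm (distance of any of stone_bowl, steel_block from where it was at the start of the episode above 0.02 m).
It also fails if it takes over 70 s, if anything falls off the work surface, if the arm or the gripper's body presses on something with over 40 N, if the wrist force passes 120 N, or if a joint passes its speed limit or range.

## Working session

There is one attempt and no reset: what is moved stays moved. The work goes in short steps, Python scripts to look and compute and a tool call to move; the robot and the scene stay as the last step left them, time stands still between calls to the robot, and variables do not carry over. Pictures are saved under pics/ and viewed, at most 10 in all, crops included, and the job is handed in when it is done.

Besides the shell and the picture viewer there is one more tool, called after ">>>" by a JSON object that holds its "method" and its "body". step_arm: Moves the arm, as the interface text tells. Its arguments: {"type":"object","properties":{"steps":{"type":"array","items":{"type":"array"}}},"required":["steps"]}

```bash
mkdir -p pics
cat > h.py <<'E'
from workcell import *
import numpy as np, cv2
from scipy.spatial.transform import Rotation as R
def K(c):
    i=camera_info(c); f=240/np.tan(np.radians(i["vfov"])/2)
    return i,f
def ray(c,px):
    i,f=K(c); d=np.array([(px[0]-i["cx"])/f,(px[1]-i["cy"])/f]); u=d.copy()
    for _ in range(30): u=d/(1+i["k1"]*(u@u))
    T=np.array(i["pose"]); return T[:3,3],T[:3,:3]@np.array([u[0],u[1],1])
def atz(c,px,z):
    o,d=ray(c,px); return o+d*(z-o[2])/d[2]
def proj(c,P):
    i,f=K(c);T=np.array(i["pose"]); p=T[:3,:3].T@(np.array(P)-T[:3,3]); u=p[:2]/p[2]; u=u*(1+i["k1"]*(u@u)); return u*f+[i["cx"],i["cy"]]
def save(c,n,im=None):
    im=snapshot(c) if im is None else im; cv2.imwrite("pics/"+n,im[:,:,::-1]); return im
E
python3 - <<'E'
from h import *
np.set_printoptions(precision=4,suppress=True)
a=save("scene","a.png");b=save("top","b.png")
Z=dict(dispenser=0,cap_top=.174,nozzle_tip=.145,lever_knob=.117,lever_pivot=.095,clay_dish=0,stone_bowl=0,steel_block=0)
for t,z in Z.items():
  for c in("scene","top"):
    for r in place_of(t,c)[:2]: print(t,c,np.round(r["point"],1),round(r["confidence"],2),atz(c,r["point"],z))
for c in("scene","top"): print(c,np.array(camera_info(c)["pose"])[:3,3])
s=state();print(s["clock"],s["position"],s["tcp_rot"],R.from_quat(s["tcp_rot"]).as_matrix())
E
```

```text
dispenser scene [280.4 341.2] 0.7 [ 0.5483 -0.1314  0.    ]
dispenser top [247.  234.3] 0.55 [ 0.548  -0.1325  0.    ]
cap_top scene [266.6 306.7] 0.74 [ 0.5573 -0.1331  0.174 ]
cap_top top [234.6 232. ] 0.61 [ 0.5452 -0.1347  0.174 ]
nozzle_tip scene [293.  261.5] 0.86 [ 0.5604 -0.229   0.145 ]
nozzle_tip top [284.7 228.8] 0.69 [ 0.5548 -0.227   0.145 ]
lever_knob scene [344.6 315.7] 0.56 [ 0.4486 -0.1867  0.117 ]
lever_knob top [270.2 284.1] 0.73 [ 0.4446 -0.1987  0.117 ]
lever_pivot scene [322.  357.4] 0.61 [ 0.4566 -0.1141  0.095 ]
lever_pivot top [233.1 278.3] 0.56 [ 0.4534 -0.1204  0.095 ]
clay_dish scene [317.5 268. ] 0.87 [ 0.5466 -0.2916  0.    ]
clay_dish top [321.  234.2] 0.79 [ 0.5519 -0.3002  0.    ]
stone_bowl scene [407.2 216.2] 0.89 [ 0.426  -0.4718  0.    ]
stone_bowl top [391.5 292.3] 0.97 [ 0.423  -0.4635  0.    ]
steel_block scene [202.7 327.1] 0.85 [ 0.6918 -0.0957  0.    ]
steel_block top [233.1 170.2] 0.76 [ 0.6933 -0.0971  0.    ]
steel_block top [233.8 230. ] 0.45 [ 0.5571 -0.1024  0.    ]
scene [0.3674 0.0705 0.9259]
top [ 0.5087 -0.285   1.0358]
0.9 [ 0.1707 -0.6012  0.2054] [ 0.9904  0.1379 -0.     -0.    ] [[ 0.962   0.2732 -0.0001]
 [ 0.2732 -0.962   0.0001]
 [-0.0001 -0.0001 -1.    ]]
```

View pics/a.png

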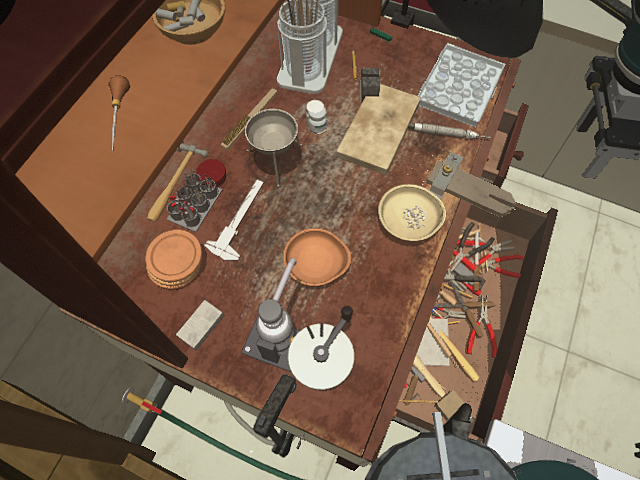

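View pics/b.png

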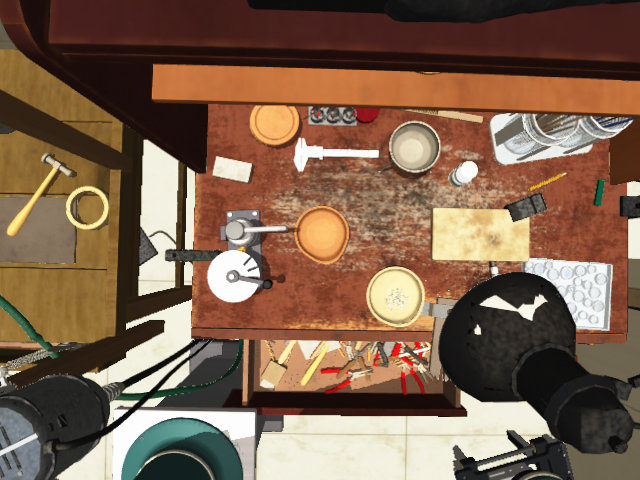

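The scene view shows the dispenser with its spout pointing along world -y, over the dish side. The lever knob is at about (345,313) and the dish at (317,257). The top view agrees: cap at (240,230), knob at (268,284), dish at (322,234) with its lip toward -x, bowl at (396,296) and block at (232,168). I'll turn the tool so it closes along world x, then approach the knob from -x.

>>> {"method": "step_arm", "body": {"steps": [[[0, 0, 0], [0, 0, -0.185], 1], [[0, 0, 0], [0, 0, -0.185], 1], [[0, 0, 0], [0, 0, -0.185], 1], [[0, 0, 0], [0, 0, -0.185], 1], [[0, 0, 0], [0, 0, -0.185], 1], [[0, 0, 0], [0, 0, -0.185], 1], [[0, 0, 0], [0, 0, -0.184], 1], [[40, 10, 0], [0, 0, 0], 1], [[40, 20, 0], [0, 0, 0], 1], [[40, 20, 0], [0, 0, 0], 1]]}}

```text
clock: 2.15
position: [0.2212, -0.48, 0.2055]
tcp_rot: [0.707, 0.707, -0.0, 0.0]
contact_force: [1.3, 0.1, 0.2]
opening: 0.0006
grasp_force: 0.0
```

>>> {"method": "step_arm", "body": {"steps": [[[45, 20, 0], [0, 0, 0], 1], [[45, 20, 0], [0, 0, 0], 1], [[45, 25, 0], [0, 0, 0], 1], [[45, 25, 0], [0, 0, 0], 1], [[45, 25, 0], [0, 0, 0], 1], [[45, 25, 0], [0, 0, 0], 1], [[20, 20, 0], [0, 0, 0], 1], [[0, 0, 0], [0, 0, 0], 1], [[0, 0, 0], [0, 0, 0], 1]]}}

```text
clock: 3.28
position: [0.3804, -0.1917, 0.2054]
tcp_rot: [0.707, 0.707, -0.0, -0.0]
contact_force: [-0.2, -0.1, -0.3]
opening: 0.0005
grasp_force: 0.0
```

Run:
```python
from h import *
np.set_printoptions(precision=4,suppress=True)
s=state();print(s["clock"],s["position"],R.from_quat(s["tcp_rot"]).as_matrix(),s["contact_force"],s["joint_pos"],s["opening"])
a=save("scene","c1.png");b=save("top","c2.png")
# model-based fit: dispenser x,y,yaw,lever q
from scipy.optimize import least_squares
obs=[]
L=dict(cap_top=0,nozzle_tip=1,lever_knob=2,lever_pivot=3,dispenser=4)
for t,k in L.items():
  for c in("scene","top"):
    r=place_of(t,c)
    if r and r[0]["confidence"]>.4: obs.append((k,c,r[0]["point"]))
def pts(p):
  x,y,w,q=p; Rm=np.array([[np.cos(w),-np.sin(w)],[np.sin(w),np.cos(w)]])
  f=lambda a,b,z: np.r_[Rm@[a,b]+[x,y],z]
  t=np.pi/2+.9+q
  return [f(0,0,.174),f(-.095,0,.145),f(.02+.075*np.cos(t),.09+.075*np.sin(t),.117),f(.02,.09,.095),f(0,0,0)]
F=lambda p: np.concatenate([proj(c,pts(p)[k])-o for k,c,o in obs])
r=least_squares(F,[.55,-.133,1.6,.5],loss="soft_l1",x_scale=[.1,.1,.5,.5])
print(r.x);print(np.array(pts(r.x)))
for o,e in zip(obs,r.fun.reshape(-1,2)):print(o[0],o[1],o[2],e)
i=cv2.resize(b[200:320,200:340],None,fx=5,fy=5,interpolation=cv2.INTER_CUBIC);save("","c3.png",i)
```

```text
3.275 [ 0.3804 -0.1917  0.2054] [[ 0.0005  1.     -0.0003]
 [ 1.     -0.0005 -0.    ]
 [-0.     -0.0003 -1.    ]] [-0.1855 -0.0843 -0.2724] [ 0.9672  0.0826 -0.5957  2.0626  0.0548  1.0115  0.3435] 0.0004689755152686895
[ 0.5499 -0.132   1.6577  0.4407]
[[ 0.5499 -0.132   0.174 ]
 [ 0.5581 -0.2267  0.145 ]
 [ 0.4478 -0.1941  0.117 ]
 [ 0.4585 -0.1199  0.095 ]
 [ 0.5499 -0.132   0.    ]]
0 scene [266.4, 306.9] [4.2141 2.3327]
0 top [234.5, 230.6] [-1.2774 -1.1088]
1 scene [293.2, 261.9] [0.3917 1.2987]
1 top [286.9, 225.2] [-2.3391  1.9074]
2 scene [346.3, 313.3] [ 0.5527 -1.4055]
3 scene [322.5, 357.7] [-0.1232 -4.0282]
3 top [233.4, 276.1] [-0.4702 -0.2775]
4 scene [281.4, 342.5] [-1.6393 -1.9776]
4 top [245.4, 234.3] [ 1.3878 -0.8432]
```

View pics/c3.png

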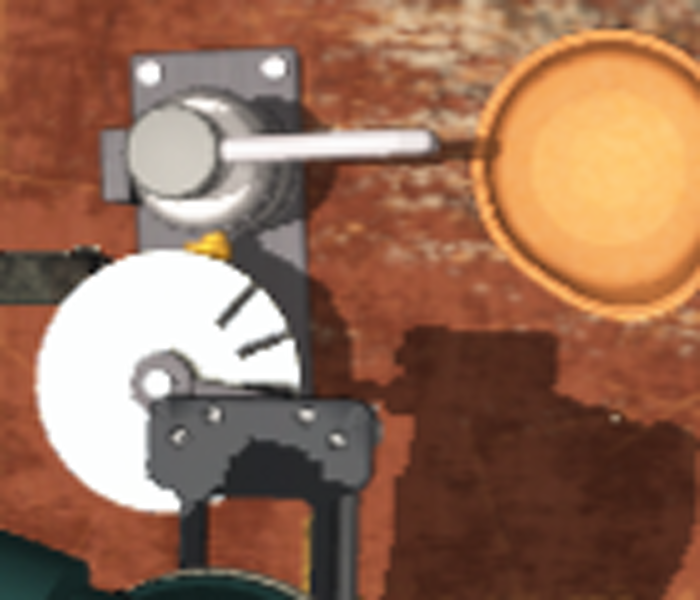

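The crop shows the middle mark at (263,346), the third mark at (237,306) and the pivot at (158,382). The lever now lies under the gripper. I'll refine the dispenser's yaw from the marks.

Run:
```python
from h import *
np.set_printoptions(precision=4,suppress=True)
px=lambda a:np.array(a)/5+200-0.4
P=atz("top",px((158,382)),.105);D=atz("top",px((168,381)),.09)
print("pivot",P,"disc centre",D)
for n,m,z,q in(("mid",(264,346),.091,1.9),("third",(237,306),.091,2.35)):
  for c in (P,D):
    v=atz("top",px(m),z)-c; print(n,v,"yaw",(np.arctan2(v[1],v[0])-q-np.pi/2)%(2*np.pi))
c=atz("top",px((173,150)),.174);t=atz("top",px((433,143)),.15);print("cap",c,"tip",t,np.hypot(*(t-c)[:2]))
v=c-t;print("yaw",np.arctan2(v[1],v[0]))
```

```text
pivot [ 0.4586 -0.1182  0.105 ] disc centre [ 0.4583 -0.1196  0.09  ]
mid [ 0.015  -0.0407 -0.014 ] yaw 1.5938123225342817
mid [ 0.0153 -0.0393  0.001 ] yaw 1.6123121367933626
third [ 0.0312 -0.0292 -0.014 ] yaw 1.6106827382026605
third [ 0.0315 -0.0278  0.001 ] yaw 1.6403466496193513
cap [ 0.5497 -0.1339  0.174 ] tip [ 0.5558 -0.2302  0.15  ] 0.0965450611007181
yaw 1.6338070892814862
```

>>> {"method": "step_arm", "body": {"steps": [[[0, 0, 30], [0, 0, 0], 1], [[0, 0, 30], [0, 0, 0], 1], [[0, 0, 33], [0, 0, 0], 1], [[0, 20, 0], [0, 0, 0], 1], [[0, 15, 0], [0, 0, 0], 1], [[0, 10, 0], [0, 0, 0], 1], [[0, 10, 0], [0, 0, 0], 1], [[0, 8, 0], [0, 0, 0], 1], [[0, 7, 0], [0, 0, 0], 1], [[0, 0, 0], [0, 0, 0], 1]]}}

```text
clock: 5.12
position: [0.4513, -0.191, 0.1125]
tcp_rot: [0.707, 0.707, 0.0, 0.0]
contact_force: [0.3, -0.7, 0.5]
opening: 0.0004
grasp_force: 0.0
```

Run:
```python
from h import *
s=state();print(s["position"],s["contact_force"])
a=save("scene","d1.png");b=save("top","d2.png")
i=np.vstack([cv2.resize(x,(600,300),interpolation=cv2.INTER_CUBIC) for x in (a[270:390,230:470],b[200:320,200:440])]);save("","d3.png",i)
for c in("scene","top"):
  for r in place_of("lever_knob",c)[:1]: print(c,r,atz(c,r["point"],.117))
```

```text
[ 0.45128671 -0.19102004  0.11248489] [ 0.30922965 -0.66245214  0.45460478]
scene {'point': [333.3, 307.4], 'confidence': 0.6} [ 0.47114182 -0.19220945  0.117     ]
```

View pics/d3.png

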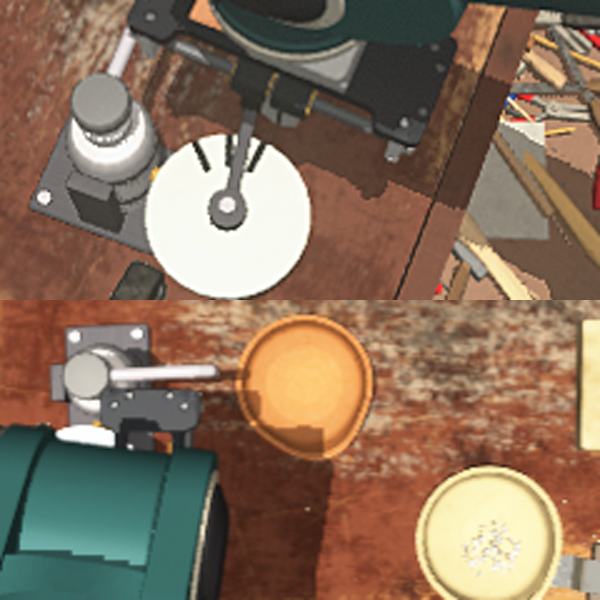

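The scene crop (upper half) shows the arm at (240,150), between the first mark (258,157) and the middle mark (229,150). The knob needs about 14 mm more.

>>> {"method": "step_arm", "body": {"steps": [[[0, 5, 0], [0, 0, 0], 1], [[0, 4, 0], [0, 0, 0], 1], [[0, 3, 0], [0, 0, 0], 1], [[0, 2, 0], [0, 0, 0], 1], [[0, 0, 0], [0, 0, 0], 1]]}}

```text
clock: 5.95
position: [0.465, -0.1912, 0.1124]
tcp_rot: [0.707, 0.707, 0.0, 0.0]
contact_force: [0.5, 0.1, 0.2]
opening: 0.0004
grasp_force: 0.1
```

Run:
```python
from h import *
s=state();print(s["position"],s["contact_force"])
a=save("scene","e1.png")
save("","e3.png",cv2.resize(a[290:390,250:390],None,fx=5,fy=5,interpolation=cv2.INTER_CUBIC))
for r in place_of("lever_knob","scene")[:1]: print(r,atz("scene",r["point"],.117))
```

```text
[ 0.46497221 -0.19118689  0.11243471] [0.46586421 0.0897794  0.23606488]
```

View pics/e3.png

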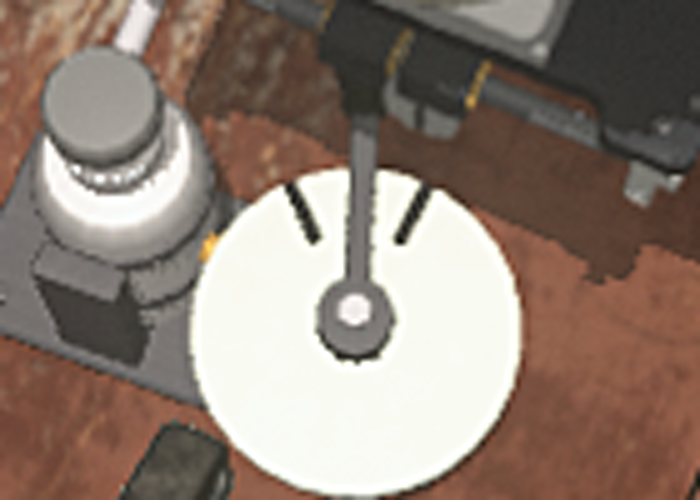

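The arm covers the middle mark, centred between the outer marks at (303,213) and (413,213). I'll back off and go round to the dish's -y side, with the fingers half open as a cradle.

>>> {"method": "step_arm", "body": {"steps": [[[0, -15, 0], [0, 0, 0], 1], [[0, -10, -20], [0, 0, 0], 1], [[0, 0, -40], [0, 0, 0], 1], [[0, 0, -40], [0, 0, 0], 1], [[-30, 10, 0], [0, 0, 0], -0.28], [[-40, 20, 0], [0, 0, 0], -0.28], [[-40, 20, 0], [0, 0, 0], -0.28], [[-40, 25, 0], [0, 0, 0], -0.28], [[-40, 25, 0], [0, 0, 0], -0.28], [[0, 14, 0], [0, 0, 0], -0.28]]}}

```text
clock: 7.3
position: [0.5529, -0.3841, 0.2115]
tcp_rot: [0.708, 0.706, -0.0, -0.0]
contact_force: [-0.5, 0.2, 0.6]
opening: 0.0569
grasp_force: 0.0
```

Run:
```python
from h import *
s=state();print(s["clock"],s["position"],s["contact_force"],s["opening"],s["joint_pos"])
a=save("scene","f1.png");b=save("top","f2.png")
for c in("scene","top"):
  for t in("clay_dish","stone_bowl","nozzle_tip"):
    for r in place_of(t,c)[:1]: print(c,t,r,atz(c,r["point"],.145 if t[0]=="n" else 0))
  for r in boxes_of("clay_dish",c)[:1]: print(c,r)
save("","f3.png",np.vstack([a[150:390,150:550],b[150:390,150:550]]))
```

```text
7.3 [ 0.55285413 -0.38412973  0.21146828] [-0.50988655  0.23756099  0.55935116] 0.05689804419249386 [ 0.90255891  0.5472366  -0.50258708  1.45983373  0.27205145  1.20499926
  0.36038934]
scene clay_dish {'point': [318.3, 267.3], 'confidence': 0.59} [ 0.54575902 -0.29355066  0.        ]
scene stone_bowl {'point': [410.6, 215.3], 'confidence': 0.87} [ 0.42032134 -0.47663714  0.        ]
scene nozzle_tip {'point': [291.4, 261.1], 'confidence': 0.75} [ 0.5631085  -0.22860176  0.145     ]
scene {'bbox': [318.5, 259.1, 65.4, 56.9], 'confidence': 0.66}
top clay_dish {'point': [285.7, 228.2], 'confidence': 0.74} [ 0.56377432 -0.21978949  0.        ]
top nozzle_tip {'point': [286.0, 228.3], 'confidence': 0.75} [ 0.55588017 -0.22951315  0.145     ]
top {'bbox': [319.3, 235.2, 45.0, 54.5], 'confidence': 0.65}
```

View pics/f3.png

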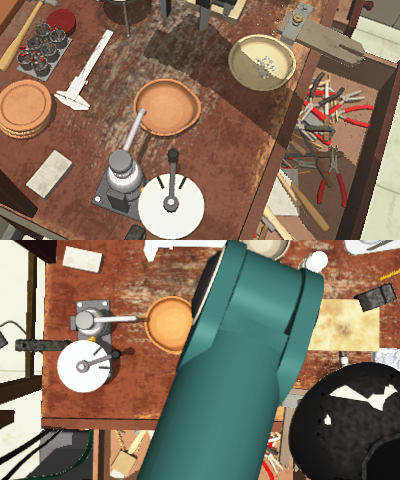

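Lever and fingers look right: the knob is at (172,155) in the upper crop, and the dish at (167,105) is untouched. Lowering now, then pushing toward +y.

>>> {"method": "step_arm", "body": {"steps": [[[0, 0, 40], [0, 0, 0], -0.28], [[0, 2, 40], [0, 0, 0], -0.28], [[0, 0, 40], [0, 0, 0], -0.28], [[0, 0, 40], [0, 0, 0], -0.28], [[0, 0, 25], [0, 0, 0], -0.28], [[0, 0, 14], [0, 0, 0], -0.28], [[0, 0, 0], [0, 0, 0], -0.28], [[10, 0, 0], [0, 0, 0], -0.28], [[8, 0, 0], [0, 0, 0], -0.28], [[5, 0, 0], [0, 0, 0], -0.28]]}}

```text
clock: 9.05
position: [0.5562, -0.3576, 0.0142]
tcp_rot: [0.707, 0.707, 0.0, 0.0]
contact_force: [-0.3, -0.7, 0.3]
opening: 0.0601
grasp_force: 0.7
```

>>> {"method": "step_arm", "body": {"steps": [[[6, 0, 0], [0, 0, 0], -0.28], [[6, 0, 0], [0, 0, 0], -0.28], [[6, 0, 0], [0, 0, 0], -0.28], [[6, 0, 0], [0, 0, 0], -0.28], [[6, 0, 0], [0, 0, 0], -0.28], [[6, 0, 0], [0, 0, 0], -0.28], [[6, 0, 0], [0, 0, 0], -0.28], [[6, 0, 0], [0, 0, 0], -0.28], [[4, 0, 0], [0, 0, 0], -0.28], [[0, 0, 0], [0, 0, 0], -0.28]]}}

```text
clock: 10.3
position: [0.5558, -0.3057, 0.0134]
tcp_rot: [0.707, 0.707, 0.0, -0.0]
contact_force: [-0.2, 0.0, 0.1]
opening: 0.06
grasp_force: 0.1
```

Run:
```python
from h import *
s=state();print(s["clock"],s["position"],s["contact_force"],s["opening"])
a=save("scene","g1.png");b=save("top","g2.png")
for c in("scene","top"):
  for t in("clay_dish","nozzle_tip"):
    for r in place_of(t,c)[:1]: print(c,t,r,atz(c,r["point"],.145 if t[0]=="n" else 0))
  for r in boxes_of("clay_dish",c)[:1]: print(c,r,)
save("","g3.png",np.vstack([cv2.resize(x,(600,300),interpolation=cv2.INTER_CUBIC) for x in (a[220:340,230:470],b[180:300,200:440])]))
```

```text
10.3 [ 0.55583086 -0.30569194  0.01339047] [-0.1902052   0.04294233  0.05882416] 0.06002073958795231
scene clay_dish {'point': [303.4, 288.0], 'confidence': 0.56} [ 5.53993545e-01 -2.42644453e-01  1.11022302e-16]
scene nozzle_tip {'point': [292.2, 259.8], 'confidence': 0.57} [ 0.5629218  -0.23127029  0.145     ]
scene {'bbox': [304.1, 281.8, 63.2, 57.8], 'confidence': 0.67}
top clay_dish {'point': [297.1, 234.6], 'confidence': 0.95} [ 0.54979851 -0.24597546  0.        ]
top nozzle_tip {'point': [286.2, 226.5], 'confidence': 0.72} [ 0.55940791 -0.22982023  0.145     ]
top {'bbox': [279.4, 232.2, 14.7, 45.8], 'confidence': 0.87}
```

View pics/g3.png

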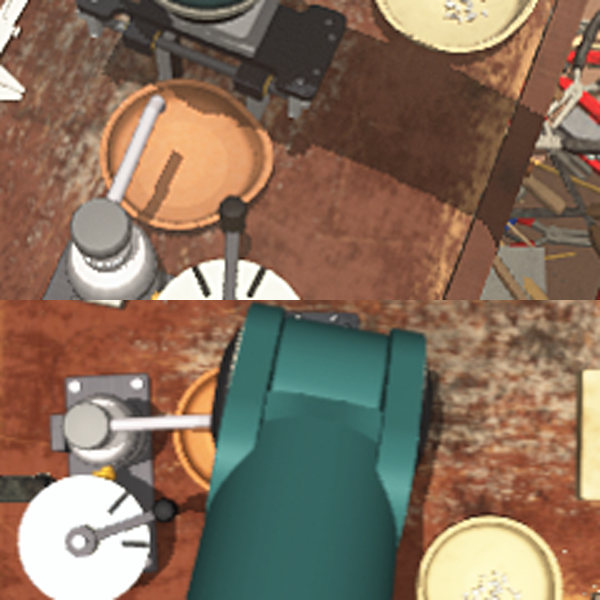

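The dish is in the cradle at (185,155) in the upper crop, about 16 mm short of the tip.

>>> {"method": "step_arm", "body": {"steps": [[[5, 0, 0], [0, 0, 0], -0.28], [[5, 0, 0], [0, 0, 0], -0.28], [[4, 0, 0], [0, 0, 0], -0.28], [[2, 0, 0], [0, 0, 0], -0.28], [[0, 0, 0], [0, 0, 0], -0.28], [[-10, 0, 0], [0, 0, 0], -0.28], [[-20, 0, 0], [0, 0, 0], -0.28], [[-30, 0, 0], [0, 0, 0], -0.28], [[-20, 0, 0], [0, 0, 0], -0.28], [[0, 0, -30], [0, 0, 0], 1]]}}

```text
clock: 11.95
position: [0.5538, -0.3724, 0.0416]
tcp_rot: [0.708, 0.706, -0.001, -0.002]
contact_force: [-0.2, 1.0, -0.6]
opening: 0.0538
grasp_force: 0.0
```

>>> {"method": "step_arm", "body": {"steps": [[[0, 0, -50], [0, 0, 0], 1], [[0, 0, -50], [0, 0, 0], 1], [[0, 0, -50], [0, 0, 0], 1], [[0, 0, -40], [0, 0, 0], 1], [[0, -40, 0], [0, 0, 0], 1], [[0, -50, 0], [0, 0, 0], 1], [[20, -50, 0], [0, 0, 0], 1], [[30, -40, 0], [0, 0, 0], 1], [[0, 0, 0], [0, 0, 0], 1]]}}

```text
clock: 13.08
position: [0.3736, -0.3198, 0.234]
tcp_rot: [0.708, 0.707, -0.001, 0.0]
contact_force: [0.0, -0.7, 0.4]
opening: 0.0007
grasp_force: 0.0
```

Run:
```python
from h import *
s=state();print(s["clock"],s["position"],s["contact_force"],s["opening"])
a=save("scene","i1.png");b=save("top","i2.png")
for c in("scene","top"):
  for t,z in(("clay_dish",0),("nozzle_tip",.145),("cap_top",.174),("lever_knob",.117)):
    for r in place_of(t,c)[:1]: print(c,t,r,atz(c,r["point"],z))
  for r in boxes_of("clay_dish",c)[:1]: print(c,r,atz(c,r["bbox"][:2],.035))
save("","i3.png",np.vstack([cv2.resize(x,(600,300),interpolation=cv2.INTER_CUBIC) for x in (a[240:360,230:470],b[190:310,200:440])]))
```

```text
13.075 [ 0.37355907 -0.31980259  0.23400566] [ 3.01779356e-04 -7.14598199e-01  4.22579446e-01] 0.0007239128741852333
scene clay_dish {'point': [302.5, 296.9], 'confidence': 0.59} [ 0.54789377 -0.22559411  0.        ]
scene cap_top {'point': [266.7, 308.0], 'confidence': 0.73} [ 0.55625607 -0.1313245   0.174     ]
scene lever_knob {'point': [324.1, 304.7], 'confidence': 0.92} [ 0.48683716 -0.19033187  0.117     ]
scene {'bbox': [300.5, 290.7, 68.6, 59.8], 'confidence': 0.79} [ 0.54955418 -0.22383642  0.035     ]
top clay_dish {'point': [290.4, 234.0], 'confidence': 0.97} [ 0.5508293  -0.23075183  0.        ]
top nozzle_tip {'point': [284.2, 227.8], 'confidence': 0.56} [ 0.55677981 -0.22598108  0.145     ]
top cap_top {'point': [233.5, 230.1], 'confidence': 0.71} [ 0.54876666 -0.13256384  0.174     ]
top lever_knob {'point': [265.4, 266.3], 'confidence': 0.86} [ 0.48008611 -0.18825432  0.117     ]
top {'bbox': [289.8, 232.1, 55.0, 57.5], 'confidence': 0.71} [ 0.55354738 -0.23117516  0.035     ]
```

View pics/i3.png

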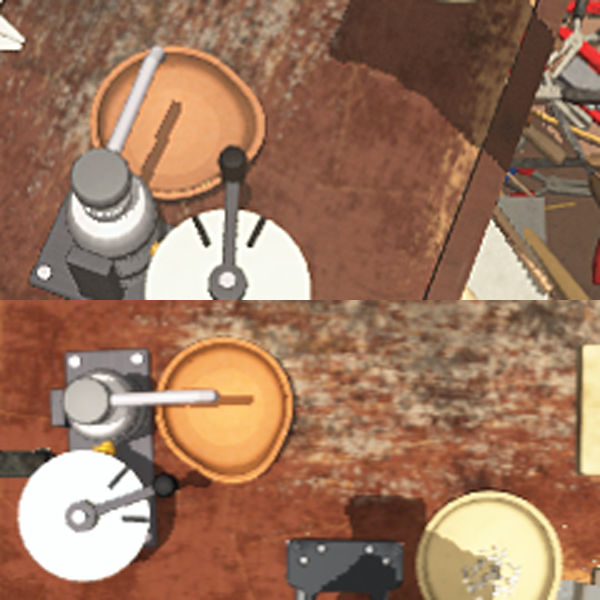

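The dish is under the spout tip: its rim centre is about (225,406) in the lower crop, within 4 mm, and the lever is over the middle mark. Next the closed fingers go over the cap at (0.550, -0.1325).

>>> {"method": "step_arm", "body": {"steps": [[[40, 30, 0], [0, 0, 0], 1], [[40, 36, 0], [0, 0, 0], 1], [[40, 40, 0], [0, 0, 0], 1], [[40, 40, 0], [0, 0, 0], 1], [[27, 30, 0], [0, 0, 0], 1], [[0, 0, 20], [0, 0, 0], 1], [[0, 0, 20], [0, 0, 0], 1], [[0, 0, 12], [0, 0, 0], 1], [[0, 0, 0], [0, 0, 0], 1], [[0, 0, 0], [0, 0, 0], 1]]}}

```text
clock: 14.92
position: [0.5521, -0.1333, 0.1821]
tcp_rot: [0.707, 0.707, 0.0, 0.0]
contact_force: [0.1, -0.9, -0.2]
opening: 0.0002
grasp_force: 0.0
```

>>> {"method": "step_arm", "body": {"steps": [[[0, 0, 6], [0, 0, 0], 1], [[0, 0, 4], [0, 0, 0], 1], [[0, 0, 4], [0, 0, 0], 1], [[0, 0, 2], [0, 0, 0], 1], [[0, 0, 0], [0, 0, 0], 1]]}}

```text
clock: 15.55
position: [0.552, -0.1334, 0.1656]
tcp_rot: [0.707, 0.707, 0.0, 0.0]
contact_force: [-0.3, -0.5, 6.5]
opening: 0.001
grasp_force: 3.3
```

Contact is as expected, at 6.5 N. Continuing to the stop.

>>> {"method": "step_arm", "body": {"steps": [[[0, 0, 2], [0, 0, 0], 1], [[0, 0, 2], [0, 0, 0], 1], [[0, 0, 1], [0, 0, 0], 1], [[0, 0, 0], [0, 0, 0], 1]]}}

```text
clock: 16.05
position: [0.5522, -0.1333, 0.1617]
tcp_rot: [0.707, 0.707, -0.0, 0.001]
contact_force: [-8.4, 0.6, 24.2]
opening: 0.0005
grasp_force: 12.0
```

The force rose to 24 N, so the cap is on its stop. I'll hold briefly, then lift and retreat.

>>> {"method": "step_arm", "body": {"steps": [[[0, 0, 0], [0, 0, 0], 1], [[0, 0, -6], [0, 0, 0], 1], [[0, 0, -10], [0, 0, 0], 1], [[0, 0, -20], [0, 0, 0], 1], [[0, 0, -40], [0, 0, 0], 1], [[-20, -40, 0], [0, 0, 0], 1], [[-40, -50, 0], [0, 0, 0], 1], [[-40, -50, 0], [0, 0, 0], 1], [[-40, -40, 0], [0, 0, 0], 1], [[0, 0, 0], [0, 0, 0], 1]]}}

```text
clock: 17.3
position: [0.3712, -0.274, 0.2365]
tcp_rot: [0.709, 0.705, -0.001, -0.0]
contact_force: [-0.5, 0.6, -0.4]
opening: 0.0002
grasp_force: 0.0
```

Run:
```python
from h import *
s=state();print(s["clock"],s["position"],s["contact_force"])
a=save("scene","k1.png");b=save("top","k2.png")
for c in("scene","top"):
  for t,z in(("clay_dish",0),("nozzle_tip",.145),("cap_top",.174),("lever_knob",.117)):
    for r in place_of(t,c)[:1]: print(c,t,r,atz(c,r["point"],z))
save("","k3.png",np.vstack([cv2.resize(x,(600,300),interpolation=cv2.INTER_CUBIC) for x in (a[240:360,230:470],b[190:310,200:440])]))
```

```text
17.3 [ 0.37124602 -0.27397319  0.23649693] [-0.518821    0.59988263 -0.4161125 ]
scene clay_dish {'point': [300.6, 297.6], 'confidence': 0.96} [ 0.55058612 -0.22284952  0.        ]
scene nozzle_tip {'point': [292.0, 261.9], 'confidence': 0.76} [ 0.56157162 -0.22769916  0.145     ]
scene cap_top {'point': [265.4, 306.8], 'confidence': 0.92} [ 0.55894595 -0.13222953  0.174     ]
scene lever_knob {'point': [322.8, 308.9], 'confidence': 0.92} [ 0.48582435 -0.18284149  0.117     ]
top clay_dish {'point': [289.3, 235.3], 'confidence': 0.76} [ 0.54782188 -0.22832702  0.        ]
top nozzle_tip {'point': [283.8, 228.9], 'confidence': 0.83} [ 0.55461249 -0.22525229  0.145     ]
top cap_top {'point': [235.1, 231.2], 'confidence': 0.85} [ 0.54675728 -0.13562799  0.174     ]
```

View pics/k3.png

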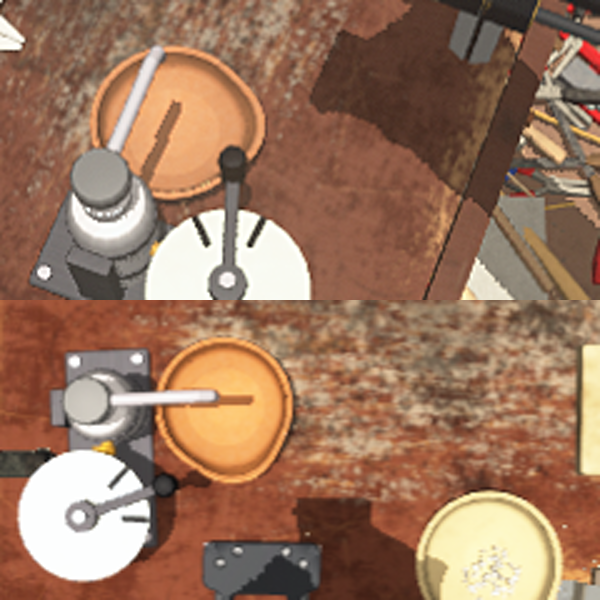

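The cap is back up at (98,178), and the dish (225,406) and lever are unchanged. The robot is clear, so I'm handing in.

```bash
python3 -c "
from workcell import *
print(sign_off())"
```

```text
the job is handed in; nothing more can be done
None
```

The job is handed in: the lever is over the middle mark, the dish is within about 8 mm of the spout tip by the camera estimates, and the cap was pressed to its stop and sprang back up; the sign-off gave no verdict.

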